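Fit a spare roller from its spring clips to a belt grinder

TASK

Take the thicker of the two spare rollers out of its spring clips by rolling it sideways out of the clip mouths (the upper jaws will not let it lift straight up), then lower it, without dropping it, into the open V notches of the belt grinder's fork, so that both axle ends rest fully down in their notches with the drum between the cheeks. Leave the thinner roller in its clips and the other things on the bench where they are.

Things in the scene. Friction and masses are not known exactly. Their poses are not given: they have to be found in the camera images.
- thick_roller_center (a point): Centre of the thicker spare roller, the one to fit: black rubber drum 52 mm in diameter, 80 mm long, with grey metal end faces; a bare steel axle 16 mm in diameter sticks out 35 mm at each end (150 mm overall). Its y axis is the axle. It starts level in its clip block, axle 60 mm above the table.
- thick_roller: The same roller as a body (origin and axes as at its centre); mass 0.4 to 0.72 kg.
- thin_roller_center (a point): Centre of the thinner spare roller: same length and axle, but the drum is only 34 mm in diameter; it lies in the other clip block and stays there.
- block_a_seat (a point): Point midway between the two clips of the fixed block that holds the thick roller, on the axle line, 60 mm above the table. y: along the axle; z: up; -x: out of the clip mouths, roughly towards the robot. Base plate 85 (x) x 150 (y) x 10 mm. The 14 mm wide steel clips stand at y = -56 and +56 mm and hold the bare axle ends; the drum is free between them, with open room on both x sides.
- block_a_mouth (a point): Point 40 mm straight out (-x) from that seat, level with it. Each clip has a post behind the axle, a rigid upper jaw over it (no straight lift; top 82 mm above the table), a ledge under it, and a sprung lower jaw whose round lip rises 3.5 mm in front. Moved level along -x the axle presses the lips down (some 5 to 12 N in all) and rolls out; with its centre here it is clear and may be raised.
- block_b_seat (a point): The same seat point of the other, identical clip block, which holds the thin roller.
- fork_seat (a point): Where the centre of a seated roller lies in the belt grinder's fork, 85 mm above the table. y: along the seated axle (either way round will do); +x: along the low tool arm to the grinder's body; z up. Two upright steel cheeks, 12 mm thick, centred at y = -55 and +55 mm (98 mm clear between), each with a 90 degree V notch open at the top; the drum hangs between them, with open room on both x sides.
- fork_apex (a point): Bottom of the V notches, midway between the cheeks, 11 mm below the axle line of a seated roller. Each notch is about 50 mm wide at its rims, which stand 13 mm above that axle line. The tool arm's top is 34 mm above the table; the grinder's body begins 220 mm from here along +x of the fork seat and is up to 230 mm tall.
- jar: Bystander, leave alone: screw-top glass jar, 70 mm across, 90 mm tall.
- tin: Bystander, leave alone: closed plain metal can, 66 mm across, 100 mm tall.
- wrench: Bystander, leave alone: steel wrench, 180 mm, lying flat in front of the clip blocks.
- brush: Bystander, leave alone: wooden-handled brush, 190 mm, lying flat.
- blank: Bystander, leave alone: flat steel knife blank, 5 mm thick, about 200 mm long, lying to the right of the clip blocks.
- flange: Bystander, leave alone: stepped steel disc, 90 mm across, 30 mm tall.
- offcut: Bystander, leave alone: wood offcut 120 x 40 x 30 mm.
Not all that is in view belongs to the job. Leave any brown or green look-alike of the part that bears block_a_seat alone. What is shaped like the thick_roller but blue or brown is not meant.

How it is judged (in metres and radians):
On the way:
1. the thick roller's axle has passed out through the clip mouths: its centre is more than 35 mm from the seat on the mouth side (x of thick_roller_center in the frame of block_a_seat below -0.035 m), for 0.1 s.
At the end, for the whole second after the job is handed in: The thick roller rests in both V notches of the fork: its centre within 4 mm of the fork seat across and in height, within 12 mm along the axle, its axle within 0.06 rad of the fork's, at rest; the thin roller is still in its clips (within 15 mm of its start) (x of thick_roller_center in the frame of fork_seat between -0.004 and 0.004 m and y of thick_roller_center in the frame of fork_seat between -0.012 and 0.012 m and z of thick_roller_center in the frame of fork_seat between -0.004 and 0.004 m and angle between the y axis of thick_roller_center and the y axis of fork_seat, either way round below 0.06 rad and linear speed of thick_roller below 0.02 m/s and angular speed of thick_roller below 0.3 rad/s and distance of thin_roller_center from where it was at the start of the episode below 0.015 m); the robot touches nothing.
It fails at once if the thick roller is let go while more than 20 mm above its seat over the fork (horizontal distance between thick_roller_center and fork_seat below 0.08 m and z of thick_roller_center in the frame of fork_seat above 0.02 m and contact force between thick_roller and anything else below 0.05 N).
It fails at once if the thin roller is taken from its clips (moved more than 15 mm) (distance of thin_roller_center from where it was at the start of the episode above 0.015 m).
It fails at once if a bystander is shoved more than 40 mm or knocked over (distance of any of jar, tin, wrench, brush, blank, flange, offcut from where it was at the start of the episode above 0.04 m or angle between any of jar, tin's own z axis and vertical above 0.8 rad).
It also fails if it takes over 37 s, if anything falls off the work surface, if the arm or the gripper's body presses on something with over 40 N, if the wrist force passes 120 N, or if a joint passes its speed limit or range.

ROBOT

A 6-joint arm with a two-finger parallel gripper is mounted at the origin on the work surface. World frame = base frame: x ahead of the robot, y to its left, z up, the work surface at z = 0. Lengths are in mm, angles in rad, forces in N, time in s.
With the tool pointing down it reaches from about 350 to 875 mm from the base axis. Payload 4.2 kg.
Tool frame: the origin (TCP) lies where the fingers leave the gripper's body, on its centre line; the fingertips stand 73 mm ahead of it and the grasp point (between the pads) lies 54 mm ahead of it; z points along the fingers, y is the direction in which the jaws open and shut (so a half turn about z gives the same grasp; the last joint's range is limited). The gripper opens to 85 mm and grips with 20 to 120 N. Pads are 22 mm wide; open, the fingers measure 114 mm over their backs; the gripper's body (76 mm by 85 mm) begins 54 mm behind the grasp point. The pads swing forward as they close: fully open they stand 13 mm farther back than shut.
Start: joints at [1.555, 0.385, 0.008, 0, -1.194, -0.259], TCP at [169.565, 601.538, 303.912] pointing down, gripper open.
Joint ranges: [-3.14, 3.14], [-1.21, 2.06], [-1.07, 1.41], [-3.16, 2.05], [-2.99, -0.16], [-3.1, 3.1]. Speed limits (rad/s): [2.79, 2.79, 3.14, 3.14, 3.14, 3.14].

INTERFACE

Orientations are given as a unit quaternion [x, y, z, w].
In Python, from bench import arm gives the robot as it stands.
- The arm moves only by the tool apply_moves, never from a script. Its argument "increments" is a list that holds one entry, the list of rows, each a list of 7 numbers: the shift along the tool's x, y, z scaled (see below), then the turn, a rotation vector about the tool's x, y, z scaled (see below), then the gripper's target within -1 to 1 (fully open at 1, half-way at 0, shut at -1). A call has 1 to 10 rows; each row is the pose to reach, as a shift and turn from the pose commanded when the call began, along the tool's axes at that moment; what a row does not reach only later rows make up. The controller multiplies each number of a shift by 100 mm and each number of a turn by 0.5 rad. A row lasts 1/10 s, in which the tool goes at most 50 mm and 8.59 degrees, less where a joint would pass 70% of its speed; a pose out of reach is approached as far as the arm can. A call with a number of a shift or a turn outside -1 to 1 is refused whole. A call with a gripper value outside its range is refused whole. The fingers move at their own pace and stop on an object; the grip force is fixed at half the most. Time passes only in rows, so rows that repeat a pose let the fingers close. It gives the time, the measured TCP pose, the force and the opening at its end, in the units of the state.
- arm.read_state(): the state, without advancing time (a new reading comes with each control period).
- arm.get_image(name): name is "side" or "top" or "wrist"; returns a dict with "img" (420x560x3 uint8, red, green, blue), "fx", "fy", "cx", "cy" (pixels), "pose" (4x4, takes a point from camera to world coordinates). Camera axes: x right, y up, looking along -z (the intrinsics and any distortion apply to the point x, -y, -z); pixel columns grow to the right and rows downward; lengths in mm; the calibration is good to about 2 mm. The wrist camera is an equidistant fisheye: a pixel r from the principal point sees the ray r / f radians off the axis. A picture is of the moment at which its call begins. There is no depth.
- arm.job_done(): hands the job in, once; it reports no verdict.
Trained networks look in a picture, given as the dict that the camera call returned (one of the last four; its "shot" number tells which), for a name from the list of things; names that differ only in an ending like _2 or _b are one class to them, and where a whole thing is asked for, a point or a joint stands for the part that bears it (a point fixed in the world has none). Each returns a list of dicts, best first, with "conf" (0 to 1); they miss things now and then, are a little off and sometimes report something else, mostly with a low value. They report only what shows in the picture. A call takes as long as a camera call. They do not tell look-alikes from the thing itself.
- arm.outline_of(label, picture): "pixels" (420x560 bool, what is visible of it) and "box" ([centre column, centre row, width, height] in pixels, round what is visible of it).
- arm.mark_of(label, picture): "at" ([column, row] in pixels: a listed point, or the origin of a listed thing).
The state is a dict: "clock": time; "joints": joint angles; "joint_vel": joint speeds; "joint_efforts": joint torques, N m; "position": TCP position; "ee_rot": TCP orientation; "contact_force": force on the tool from outside, world axes, zero at the start; "wrist_torque": the same for the moment, N m; "gripper_width": finger opening in mm.
Only numpy, scipy, OpenCV 4.12 (cv2) and the standard library are available. Lean on these libraries where they do the work, as an engineer would, in place of code of your own. Each camera call takes 0.05 s, during which the arm holds its last target.

## Working session

There is one attempt and no reset: what is moved stays moved. The work goes in short steps, Python scripts to look and compute and a tool call to move; the robot and the scene stay as the last step left them, time stands still between calls to the robot, and variables do not carry over. Pictures are saved under pics/ and viewed, and the job is handed in when it is done.

Besides the shell and the picture viewer there is one more tool, called after "Emit:" as name([rows], argument=value, ...), one row to a line, values as JSON. apply_moves: Moves the arm, as the interface text tells. Shifts and turns lie within -1 to 1; 1 stands for 100 mm of shift or 0.5 rad of turn. Its arguments: {"type":"object","properties":{"increments":{"type":"array"}},"required":["increments"]}

```bash
ls; mkdir -p pics; python3 - <<'E'
from bench import arm
import cv2,numpy as np,pickle
s=arm.read_state();print(s)
for n in ["side","top","wrist"]:
    p=arm.get_image(n);pickle.dump(p,open(f"pics/{n}0.pkl","wb"))
    print(n,p["fx"],p["fy"],p["cx"],p["cy"],np.round(p["pose"],3).tolist(),[k for k in p if k!="img"])
    cv2.imwrite(f"pics/{n}0.png",p["img"][:,:,::-1])
    for l in ["thick_roller_center","thin_roller_center","block_a_seat","block_a_mouth","fork_seat","fork_apex"]:
        r=arm.mark_of(l,p)
        print(l,[(np.round(d["at"],1).tolist(),round(d["conf"],2)) for d in r])
E
```

```text
pics
{'clock': 0.0, 'joints': array([ 1.55455736e+00,  3.85551238e-01,  6.62909805e-03, -5.08174148e-04,
       -1.19401736e+00, -2.58612867e-01]), 'joint_vel': array([ 4.02840862e-05, -8.81763543e-06,  7.28985112e-04, -1.03460736e-03,
       -8.05172429e-04,  1.35972581e-03]), 'joint_efforts': array([-2.49475042e-04, -3.92285299e+01,  1.88401204e+01,  4.18619111e+00,
       -4.61751537e-03,  4.39745349e-06]), 'position': array([169.47735594, 601.13586087, 302.82455062]), 'ee_rot': array([ 9.90558468e-01, -1.37086530e-01, -1.04887105e-04,  1.09227626e-03]), 'contact_force': array([-0.68594384,  0.27847917,  0.3698936 ]), 'wrist_torque': array([ 0.03942541, -0.04326127, -0.01357523]), 'gripper_width': 85.44562384075053}
side 528.9004427305664 528.9004427305664 284.6821736700066 211.75963082317315 [[-0.999, 0.046, -0.02, 499.363], [-0.048, -0.743, 0.668, 964.847], [0.016, 0.668, 0.744, 1330.714], [0.0, 0.0, 0.0, 1.0]] ['fx', 'fy', 'cx', 'cy', 'pose', 'shot']
thick_roller_center [([346.4, 270.6], 0.89), ([242.7, 167.7], 0.86), ([292.8, 183.3], 0.63)]
thin_roller_center [([285.2, 256.7],
[... 704 characters left out ...]
n_roller_center [([222.2, 218.0], 0.93)]
block_a_seat [([359.1, 302.3], 0.93), ([446.0, 295.4], 0.75), ([332.9, 228.6], 0.71)]
block_a_mouth [([338.3, 241.0], 0.84), ([365.1, 315.6], 0.83), ([446.6, 310.7], 0.77), ([274.2, 266.0], 0.32)]
fork_seat [([103.1, 219.1], 0.95), ([392.3, 234.2], 0.42)]
fork_apex [([103.8, 217.6], 0.92), ([336.3, 227.8], 0.39)]
wrist 325.19226210127806 325.19226210127806 273.038275778991 222.31921246344692 [[-0.27, 0.929, 0.254, 234.602], [-0.963, -0.261, -0.071, 583.941], [0.0, -0.264, 0.964, 374.19], [0.0, 0.0, 0.0, 1.0]] ['fx', 'fy', 'cx', 'cy', 'pose', 'shot']
thick_roller_center []
thin_roller_center []
block_a_seat []
block_a_mouth []
fork_seat []
fork_apex []
```

```bash
python3 - <<'E'
import cv2
for n in ["side0","top0"]:
    i=cv2.imread(f"pics/{n}.png");cv2.imwrite(f"pics/{n}b.png",cv2.resize(i,(800,600),interpolation=cv2.INTER_CUBIC))
E
```

```text
(no output)
```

View pics/side0b.png

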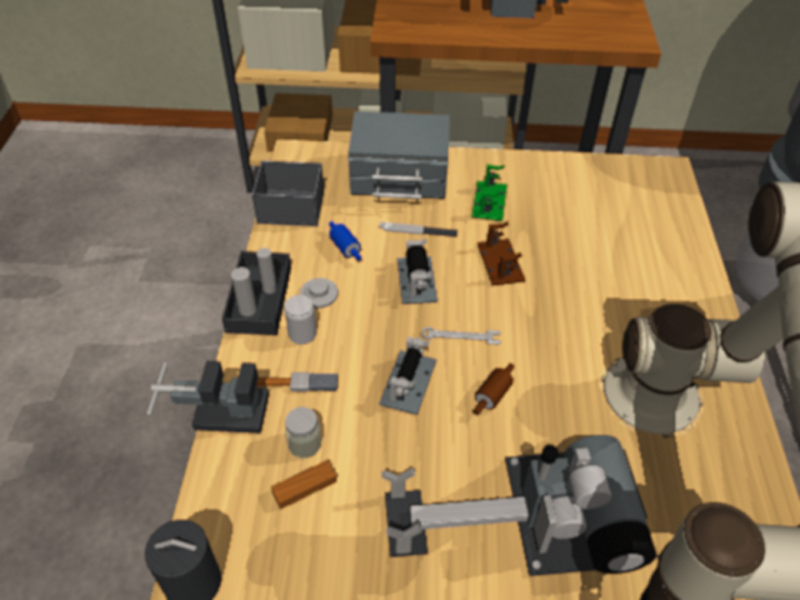

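View pics/top0b.png

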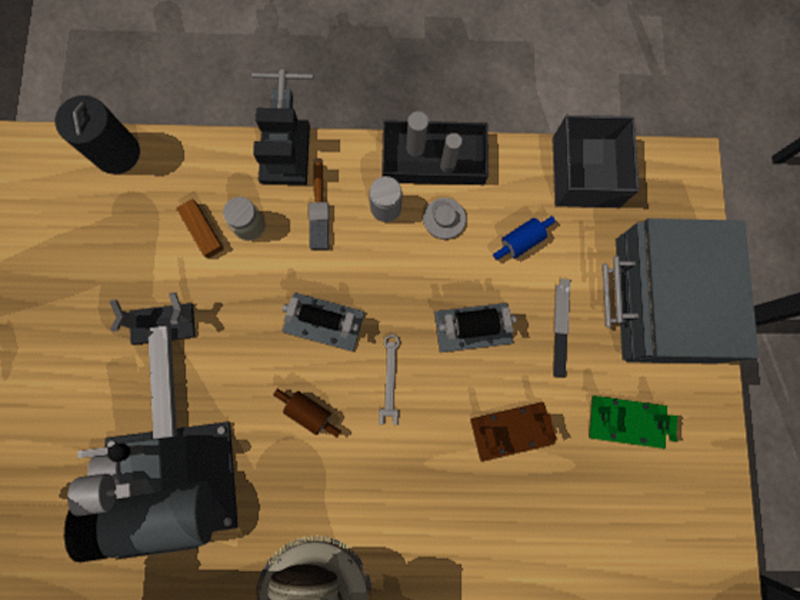

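The side and top pictures show the thick roller in the right-hand clip block (top 800px view about (475,322)). The thin roller is at (322,317) and the fork is at (150,315). The blue and brown rollers and the brown and green blocks are decoys.

```bash
cat > h.py <<'E'
import numpy as np,cv2,pickle
from scipy.spatial.transform import Rotation as R
def ray(p,uv,fish=False):
    P=np.array(p["pose"]);x=(uv[0]-p["cx"])/p["fx"];y=(uv[1]-p["cy"])/p["fy"]
    if p.get("fish"):
        r=np.hypot(x,y);d=np.array([x/r*np.sin(r),-y/r*np.sin(r),-np.cos(r)])
    else: d=np.array([x,-y,-1.])
    d/=np.linalg.norm(d);return P[:3,3],P[:3,:3]@d
def atz(p,uv,z):
    o,d=ray(p,uv);return o+d*(z-o[2])/d[2]
def proj(p,X):
    P=np.array(p["pose"]);c=(np.atleast_2d(X)-P[:3,3])@P[:3,:3]
    x,y,z=c[:,0],-c[:,1],-c[:,2]
    if p.get("fish"):
        r=np.hypot(x,y);t=np.arctan2(r,z);k=t/np.maximum(r,1e-9)
        return np.c_[p["cx"]+p["fx"]*k*x,p["cy"]+p["fy"]*k*y]
    return np.c_[p["cx"]+p["fx"]*x/z,p["cy"]+p["fy"]*y/z]
def tri(obs):
    A=np.zeros((3,3));b=np.zeros(3)
    for p,uv in obs:
        o,d=ray(p,uv);M=np.eye(3)-np.outer(d,d);A+=M;b+=M@o
    return np.linalg.solve(A,b)
E
python3 - <<'E'
from h import *
s=pickle.load(open("pics/side0.pkl","rb"));t=pickle.load(open("pics/top0.pkl","rb"))
for n,a,b in [("thick",(292.8,183.3),(335.3,227.6)),("thin",(285.2,256.7),(222.2,218)),("fork",(276.2,355.6),(103.1,219.1)),("apex",(277.6,353.1),(103.8,217.6))]:
    print(n,tri([(s,a),(t,b)]).round(1))
for n,uv,z in [("thick",(335.3,227.6),60),("seat",(332.9,228.6),60),("mouth",(338.3,241),60),("fork",(103.1,219.1),85),("apex",(103.8,217.6),74)]: print(n,"top",atz(t,uv,z).round(1))
for n,uv,z in [("thick",(292.8,183.3),60),("seat",(292.2,184.7),60),("mouth",(306.4,181.8),60),("fork",(276.2,355.6),85),("apex",(277.6,353.1),74)]: print(n,"side",atz(s,uv,z).round(1))
def crop(p,n,c,w,h,k):
    i=p["img"][c[1]-h//2:c[1]+h//2,c[0]-w//2:c[0]+w//2,::-1]
    return cv2.resize(i,(w*k,h*k),interpolation=cv2.INTER_CUBIC)
a=crop(t,"",(333,228),80,60,5);b=crop(t,"",(106,222),80,60,5);c=crop(s,"",(292,185),80,60,5);d=crop(s,"",(285,355),80,60,5)
cv2.imwrite("pics/crops.png",np.vstack([np.hstack([a,b]),np.hstack([c,d])]))
E
```

```text
thick [ 511.6 -305.4   62.1]
thin [527.1   9.2  67.5]
fork [526.3 332.8  71.2]
apex [526.1 328.6  78.3]
thick top [ 511.  -305.6   60. ]
seat top [ 508.  -298.9   60. ]
mouth top [ 473.7 -313.5   60. ]
fork top [519.  327.5  85. ]
apex top [525.  330.6  74. ]
thick side [ 512.5 -307.8   60. ]
seat side [ 514.2 -301.    60. ]
mouth side [ 466.5 -318.    60. ]
fork side [531.  338.7  85. ]
apex side [528.1 326.1  74. ]
```

View pics/crops.png

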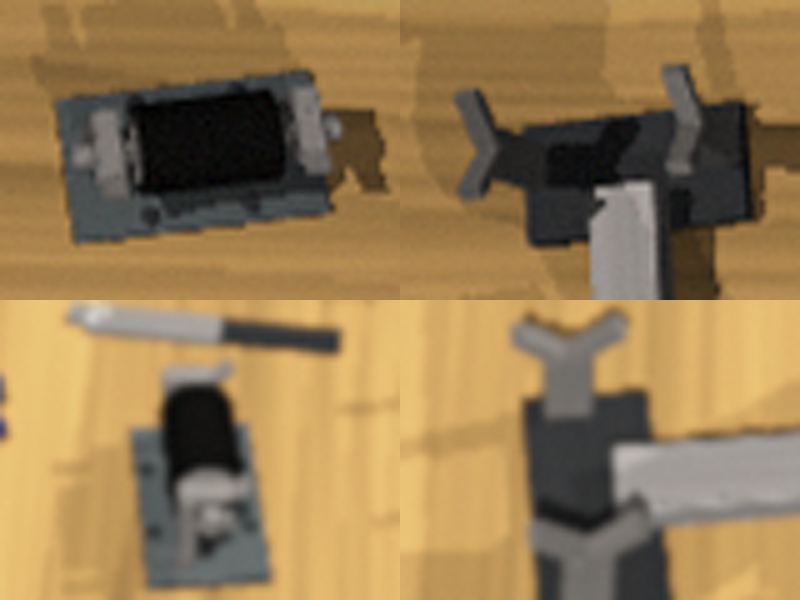

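```bash
cat >> h.py <<'E'
def togo(st,target,yaw=None):
    """tool-axis shift (scaled) and turn (scaled) to reach world target, tool down with tool-y yaw in deg"""
    T=R.from_quat(st["ee_rot"]); d=T.inv().apply(np.array(target)-st["position"])/100
    out=[d.round(3)]
    if yaw is not None:
        a=np.radians(yaw);y=np.array([np.cos(a),np.sin(a),0]);z=np.array([0,0,-1.]);x=np.cross(y,z)
        out.append(((T.inv()*R.from_matrix(np.c_[x,y,z])).as_rotvec()/0.5).round(3))
    return out
E
python3 - <<'E'
from h import *
from bench import arm
print(togo(arm.read_state(),[500,330,340],180))
E
```

```text
[array([ 3.917,  1.717, -0.361]), array([ 0.   , -0.   ,  2.592])]
```

Emit:
apply_moves([
  [[0.33,0.1,-0.1,0,0,0.3,1],[0.66,0.2,-0.25,0,0,0.6,1],[1,0.3,-0.4,0,0,0.9,1]],
])

```text
clock: 1.35
position: [258.3, 544.9, 344.2]
ee_rot: [0.934, -0.357, 0.0, 0.0]
contact_force: [-0.2, 0.7, -0.2]
gripper_width: 85.5
```

Emit:
apply_moves([
  [[0.4,0,0,0,0,0.3,1],[0.8,0,0,0,0,0.6,1],[1,0,0,0,0,0.9,1]],
])

```text
clock: 1.65
position: [334.3, 477.2, 344.3]
ee_rot: [0.83, -0.558, 0.0, -0.0]
contact_force: [-0.5, 0.6, -0.4]
gripper_width: 85.5
```

```bash
python3 - <<'E'
from h import *
from bench import arm
print(togo(arm.read_state(),[500,330,340],180))
E
```

```text
[array([ 1.989, -0.978,  0.044]), array([-0.001,  0.   ,  0.775])]
```

Emit:
apply_moves([
  [[0.4,-0.2,0,0,0,0.25,1],[0.8,-0.4,0,0,0,0.5,1],[1,-0.6,0,0,0,0.77,1]],
])

```text
clock: 1.95
position: [427.8, 407.8, 344.5]
ee_rot: [0.709, -0.706, 0.0, -0.0]
contact_force: [-0.2, 0.8, -0.8]
gripper_width: 85.3
```

```bash
python3 - <<'E'
from h import *
from bench import arm
print(togo(arm.read_state(),[500,330,340],180))
E
```

```text
[array([ 0.781, -0.719,  0.045]), array([-0.001,  0.   ,  0.008])]
```

Emit:
apply_moves([
  [[0.35,-0.35,0,0,0,0,1],[0.7,-0.7,0,0,0,0,1],[0.75,-0.75,0,0,0,0,1],[0.75,-0.75,0,0,0,0,1]],
])

```text
clock: 2.35
position: [503.3, 334.6, 343.7]
ee_rot: [0.71, -0.704, -0.0, 0.0]
contact_force: [-0.5, 0.7, -0.2]
gripper_width: 85.5
```

```bash
cat >> h.py <<'E'
def look(arm,tag,labels,names=("wrist","top","side")):
    print(arm.read_state()["position"].round(1))
    for n in names:
        p=arm.get_image(n);p["fish"]=(n=="wrist");pickle.dump(p,open(f"pics/{n}{tag}.pkl","wb"))
        cv2.imwrite(f"pics/{n}{tag}.png",cv2.resize(np.ascontiguousarray(p["img"][:,:,::-1]),(800,600),interpolation=cv2.INTER_CUBIC))
        for l,z in labels:
            for d in arm.mark_of(l,p): print(n,l,np.round(d["at"],1),round(d["conf"],2),"->",atz(p,d["at"],z).round(1))
E
python3 - <<'E'
from h import *
from bench import arm
look(arm,"1",[("fork_seat",85),("fork_apex",74)],("wrist",))
E
```

```text
[503.3 334.6 343.7]
wrist fork_seat [252.1 192.3] 0.95 -> [525.4 326.7  85. ]
wrist fork_apex [255.8 191.7] 0.62 -> [522.2 327.9  74. ]
```

View pics/wrist1.png

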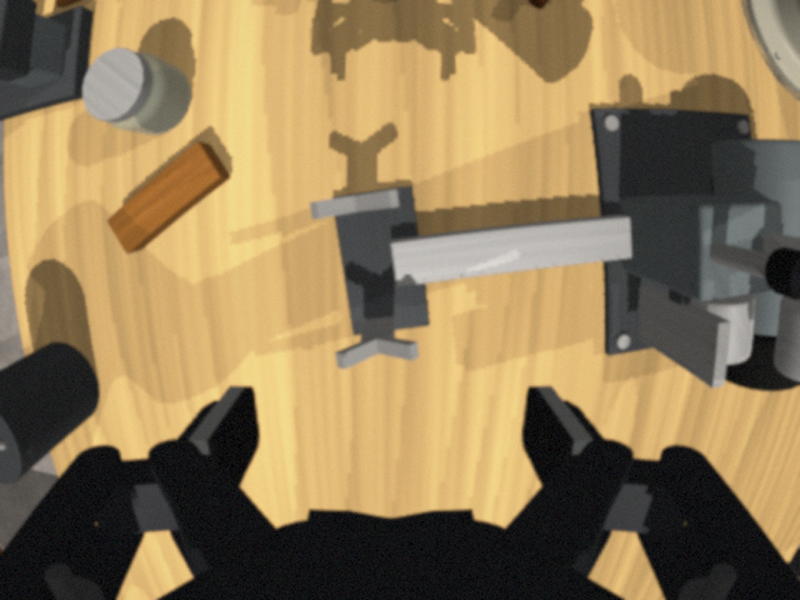

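The wrist view shows the fork centred near (375,275), with its cheeks at about (355,205) and (377,350) and the tool arm running right to the grinder body.

```bash
cat >> h.py <<'E'
def frame(x,y,z,yaw,pts):
    a=np.radians(yaw);M=np.array([[np.cos(a),-np.sin(a),0],[np.sin(a),np.cos(a),0],[0,0,1]])
    return np.array(pts,float)@M.T+[x,y,z]
def fork_lines(x,y,yaw):
    L=[]
    for s in (-1,1):
        for yy in (49*s,61*s):
            L.append(frame(x,y,85,yaw,[[-25,yy,13],[0,yy,-11],[25,yy,13]]))
    L.append(frame(x,y,85,yaw,[[-40,0,0],[40,0,0]]));return L
def overlay(p,L,c,w,h,k,fn):
    x0,y0=c[0]-w//2,c[1]-h//2
    i=cv2.resize(np.ascontiguousarray(p["img"][y0:y0+h,x0:x0+w,::-1]),(w*k,h*k),interpolation=cv2.INTER_CUBIC)
    for l in L:
        q=((proj(p,l)-[x0,y0]+0.5)*k).astype(np.int32);cv2.polylines(i,[q],False,(0,0,255),1)
    cv2.imwrite(fn,i)
E
python3 - <<'E'
from h import *
p=pickle.load(open("pics/wrist1.pkl","rb"));t=pickle.load(open("pics/top0.pkl","rb"))
overlay(p,fork_lines(525,328,187),(262,195),130,140,4,"pics/ov1.png")
E
```

```text
(no output)
```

View pics/ov1.png

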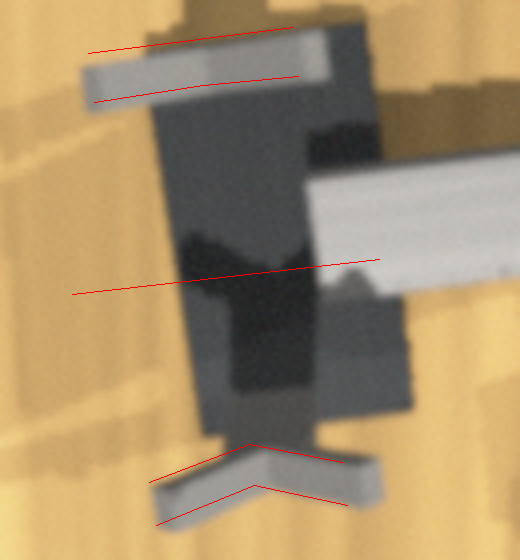

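```bash
python3 - <<'E'
from h import *
from scipy.optimize import least_squares
p=pickle.load(open("pics/wrist1.pkl","rb"))
# label: (sx(-1 = image right?), y, kind)
obs=[((82,67),1,61,1),((86,110),1,49,1),((324,30),-1,61,1),((330,77),-1,49,1),((207,48),0,61,0),((205,95),0,49,0),
((153,487),1,-49,1),((160,530),1,-61,1),((378,460),-1,-49,1),((382,503),-1,-61,1),((258,447),0,-49,0),((263,488),0,-61,0)]
uv=np.array([[o[0][0]/4+197-.5,o[0][1]/4+125-.5] for o in obs])
def pts(q):
    x,y,yaw,a,zr=q
    # fork +x -> toward robot (yaw~187): image left = world +x = fork -x ; upper image = -y world = fork +y
    return frame(x,y,85,yaw,[[-a*o[1],o[2],zr if o[3] else -11.3] for o in obs])
f=lambda q:(proj(p,pts(q))-uv).ravel()
r=least_squares(f,[522,328,187,29,10],loss="soft_l1")
print(r.x.round(2));print(f(r.x).reshape(-1,2).round(2))
E
```

```text
[521.72 329.58 188.01  29.89   9.38]
[[-0.37 -0.47]
 [ 0.42  0.71]
 [-0.46  0.04]
 [-0.37  0.39]
 [-0.08 -0.37]
 [ 2.01 -0.8 ]
 [-0.93  0.05]
 [-0.78 -0.11]
 [-0.37 -0.19]
 [-0.07 -0.17]
 [ 1.64  0.52]
 [ 1.91  0.47]]
```

Emit:
apply_moves([
  [[0.4,0,0,0,0,0,1],[0.9,0,0,0,0,0,1],[1,0,0,0,0,0,1]],
])

```text
clock: 2.8
position: [502.0, 233.9, 344.5]
ee_rot: [0.711, -0.703, 0.0, 0.0]
contact_force: [1.3, -0.4, -0.4]
gripper_width: 85.5
```

Emit:
apply_moves([
  [[0.5,0,0,0,0,0,1],[1,0,0,0,0,0,1]],
])

```text
clock: 3.0
position: [503.9, 136.5, 344.1]
ee_rot: [0.713, -0.702, 0.0, -0.0]
contact_force: [1.8, 0.0, 1.7]
gripper_width: 85.3
```

Emit:
apply_moves([
  [[0.5,0,0,0,0,0,1],[1,0,0,0,0,0,1]],
])

```text
clock: 3.2
position: [505.1, 35.8, 344.4]
ee_rot: [0.712, -0.702, 0.0, -0.001]
contact_force: [0.2, 0.4, -0.0]
gripper_width: 85.7
```

Emit:
apply_moves([
  [[0.5,0,0,0,0,0,1],[1,0,0,0,0,0,1]],
])

```text
clock: 3.4
position: [506.5, -64.4, 344.5]
ee_rot: [0.712, -0.702, 0.0, -0.001]
contact_force: [1.3, -0.2, -0.6]
gripper_width: 85.7
```

Emit:
apply_moves([
  [[0.5,0,0,0,0,0,1],[1,0,0,0,0,0,1]],
])

```text
clock: 3.6
position: [508.0, -164.4, 344.4]
ee_rot: [0.712, -0.702, 0.0, -0.0]
contact_force: [0.6, 0.5, -0.6]
gripper_width: 85.8
```

Emit:
apply_moves([
  [[0.4,0,0,0,0,0,1],[0.8,0,0,0,0,0,1],[0.8,0,0,0,0,0,1],[0.8,0,0,0,0,0,1]],
])

```text
clock: 4.0
position: [509.0, -243.6, 343.7]
ee_rot: [0.711, -0.703, -0.0, -0.0]
contact_force: [-0.5, 0.4, -0.6]
gripper_width: 85.3
```

```bash

python3 - <<'E'
from h import *
from bench import arm
look(arm,"2",[("thick_roller_center",60),("block_a_seat",60),("block_a_mouth",60)],("wrist",))
E
```

```text
[ 509.  -243.6  343.7]
wrist thick_roller_center [123.   66.7] 0.94 -> [ 684.3 -396.7   60. ]
wrist thick_roller_center [267.7 144. ] 0.81 -> [ 516.1 -300.4   60. ]
wrist block_a_seat [442.6  88.5] 0.65 -> [ 312.2 -378.2   60. ]
wrist block_a_seat [265.7 144.6] 0.55 -> [ 518.2 -299.7   60. ]
wrist block_a_mouth [304.5 135.9] 0.88 -> [ 476.5 -310.    60. ]
```

View pics/wrist2.png

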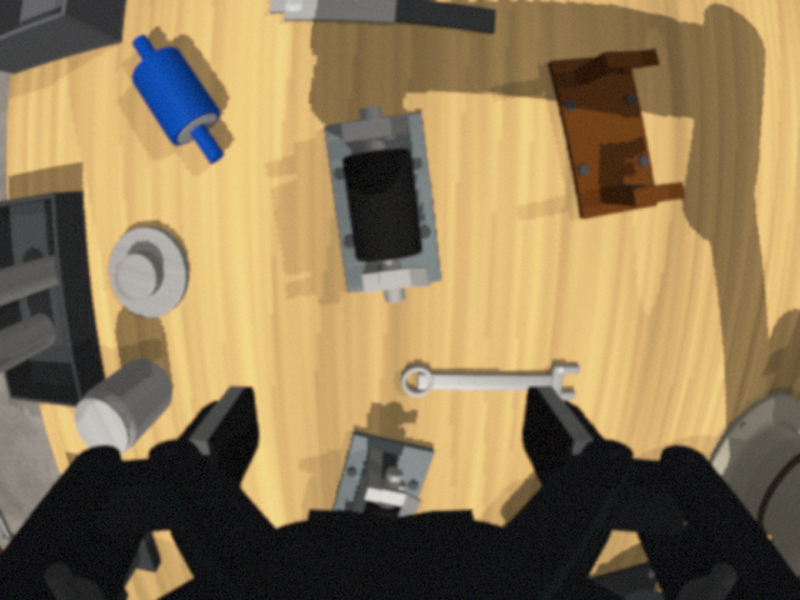

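The wrist view shows the thick roller in its clips, with axle tips at about (372,110) and (395,297) in the 800px picture. The mouths face right, towards the robot.

```bash
cat >> h.py <<'E'
def roller_lines(x,y,z,yaw,r=26):
    # yaw of block x axis; axle = y
    L=[]
    for rr,h0,h1 in ((r,-40,40),(8,-75,-40),(8,40,75)):
        for h in (h0,h1):
            th=np.linspace(0,2*np.pi,37);L.append(frame(x,y,z,yaw,np.c_[rr*np.cos(th),0*th+h,rr*np.sin(th)]))
        L.append(frame(x,y,z,yaw,[[-rr,h0,0],[-rr,h1,0]]));L.append(frame(x,y,z,yaw,[[rr,h0,0],[rr,h1,0]]))
    return L
E
python3 - <<'E'
from h import *
p=pickle.load(open("pics/wrist2.pkl","rb"))
f=.7
a=atz(p,(372*f,110*f),60);b=atz(p,(395*f,297*f),60);print(a,b,(a+b)/2,np.linalg.norm(a-b),np.degrees(np.arctan2(*(b-a)[[1,0]]))-90)
m=(a+b)/2
overlay(p,roller_lines(m[0],m[1],60,np.degrees(np.arctan2(*(b-a)[[1,0]]))-90),(268,143),120,150,4,"pics/ov2.png")
E
```

```text
[ 524.72328959 -373.95561472   60.        ] [ 505.56827425 -229.62792171   60.        ] [ 515.14578192 -301.79176822   60.        ] 145.59326077316322 7.56005212055436
```

View pics/ov2.png

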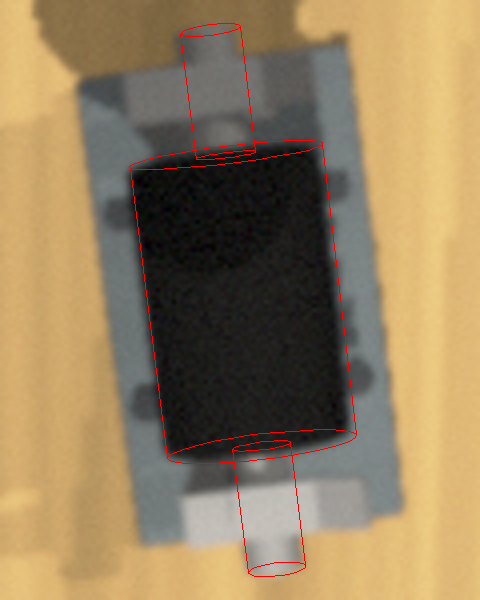

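```bash

python3 - <<'E'
from h import *
from bench import arm
print(togo(arm.read_state(),[514,-303,230],187))
E
```

```text
[array([ 0.606, -0.041,  1.142]), array([-0.001,  0.   , -0.217])]
```

Emit:
apply_moves([
  [[0.2,-0.02,0.33,0,0,-0.1,1],[0.4,-0.04,0.7,0,0,-0.217,1],[0.6,-0.04,1,0,0,-0.217,1],[0.6,-0.04,1,0,0,-0.217,1],[0.6,-0.04,1,0,0,-0.217,1]],
])

```text
clock: 4.7
position: [513.7, -303.4, 244.0]
ee_rot: [0.748, -0.663, -0.0, 0.0]
contact_force: [-0.2, 0.4, 0.6]
gripper_width: 85.1
```

```bash

python3 - <<'E'
from h import *
from bench import arm
look(arm,"3",[("thick_roller_center",60),("block_a_seat",60),("block_a_mouth",60)],("wrist",))
p=pickle.load(open("pics/wrist3.pkl","rb"))
print(togo(arm.read_state(),[514,-303,230],187))
overlay(p,roller_lines(514.5,-302.5,60,7),(273,180),220,190,3,"pics/ov3.png")
E
```

```text
[ 513.7 -303.4  244. ]
wrist thick_roller_center [269.4 225.1] 0.91 -> [ 516.6 -297.4   60. ]
wrist thick_roller_center [93.6 85.6] 0.9 -> [ 680.7 -401.7   60. ]
wrist block_a_seat [495.4 170.2] 0.61 -> [ 315.1 -375.    60. ]
wrist block_a_mouth [318.8 214.8] 0.57 -> [ 477.8 -310.9   60. ]
[array([-0.003,  0.003,  0.161]), array([-0.007, -0.003, -0.002])]
```

View pics/ov3.png

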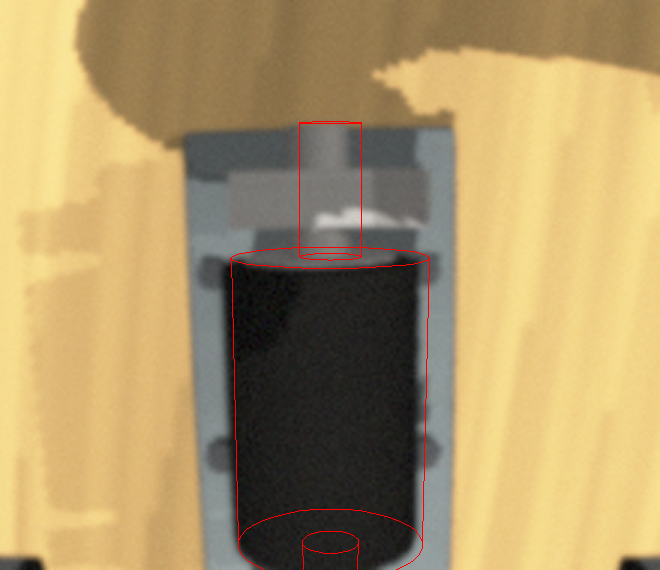

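```bash

python3 - <<'E'
from h import *
from bench import arm
print(togo(arm.read_state(),[515.5,-302.5,150],188))
E
```

```text
[array([-0.008, -0.01 ,  0.961]), array([-0.007, -0.003, -0.037])]
```

Emit:
apply_moves([
  [[0,-0.01,0.3,-0.007,0,-0.037,1],[0,-0.015,0.6,-0.007,0,-0.037,1],[-0.01,-0.015,0.9,-0.007,0,-0.037,1],[-0.01,-0.015,0.96,-0.007,0,-0.037,1],[-0.01,-0.015,0.96,-0.007,0,-0.037,1]],
])

```text
clock: 5.4
position: [515.0, -302.5, 148.2]
ee_rot: [0.754, -0.656, -0.001, 0.002]
contact_force: [1.2, -0.2, 0.4]
gripper_width: 85.2
```

```bash

python3 - <<'E'
from h import *
from bench import arm
look(arm,"4",[],("wrist","top","side"))
p=pickle.load(open("pics/wrist4.pkl","rb"))
print(togo(arm.read_state(),[515.5,-302.5,113],188))
overlay(p,roller_lines(516,-302.5,60,8.2),(273,240),260,190,3,"pics/ov4.png")
p=pickle.load(open("pics/top4.pkl","rb"));print(p["img"].shape)
overlay(p,roller_lines(516,-302.5,60,8.2),(333,228),100,80,7,"pics/ov4t.png")
E
```

```text
[ 515.  -302.5  148.2]
[array([-0.007,  0.004,  0.372]), array([-0.   , -0.004, -0.002])]
(420, 560, 3)
```

View pics/ov4.png

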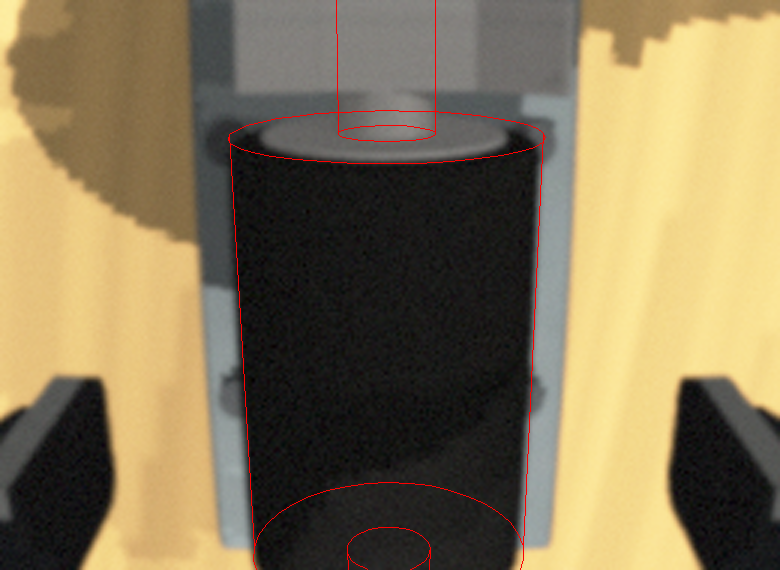

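View pics/side4.png

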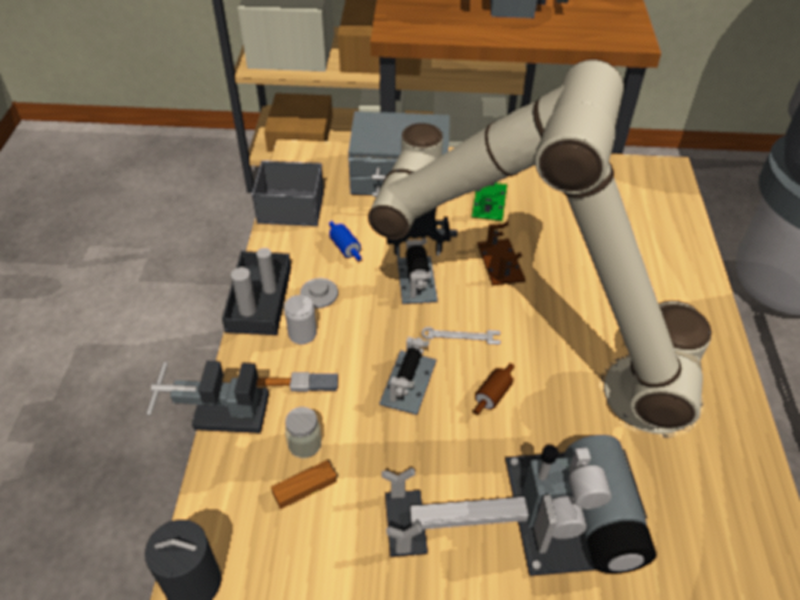

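The alignment is good, with the drum centred between the fingers. I lower the tool and close the gripper.

Emit:
apply_moves([
  [[0,0.005,0.15,0,0,0,1],[0,0.005,0.3,0,0,0,1],[0,0.005,0.36,0,0,0,1],[0,0.005,0.36,0,0,0,1],[0,0.005,0.36,0,0,0,1]],
])

```text
clock: 6.05
position: [514.7, -303.2, 113.0]
ee_rot: [0.754, -0.657, -0.0, 0.001]
contact_force: [-1.0, 0.3, 0.0]
gripper_width: 85.5
```

Emit:
apply_moves([
  [[0,0,0,0,0,0,0.3],[0,0,0,0,0,0,0.1],[0,0,0,0,0,0,-0.3],[0,0,0,0,0,0,-1],[0,0,0,0,0,0,-1],[0,0,0,0,0,0,-1],[0,0,0,0,0,0,-1]],
])

```text
clock: 6.75
position: [514.8, -303.1, 113.0]
ee_rot: [0.754, -0.656, -0.0, 0.001]
contact_force: [0.4, 0.6, 5.9]
gripper_width: 50.8
```

Emit:
apply_moves([
  [[0,0.04,0,0,0,0,-1],[0,0.08,0,0,0,0,-1],[0,0.12,0,0,0,0,-1],[0,0.16,0,0,0,0,-1],[0,0.2,0,0,0,0,-1]],
])

```text
clock: 7.25
position: [493.0, -305.2, 111.2]
ee_rot: [0.754, -0.657, -0.003, 0.002]
contact_force: [-0.1, 0.6, -6.7]
gripper_width: 50.5
```

Emit:
apply_moves([
  [[0,0.06,0,0,0,0,-1],[0,0.12,0,0,0,0,-1],[0,0.18,0,0,0,0,-1],[0,0.24,0,0,0,0,-1],[0,0.27,0,0,0,0,-1],[0,0.27,0,0,0,0,-1]],
])

```text
clock: 7.85
position: [466.9, -309.4, 112.0]
ee_rot: [0.754, -0.657, -0.001, 0.001]
contact_force: [-0.6, 0.2, -5.6]
gripper_width: 50.5
```

```bash

python3 - <<'E'
from h import *
from bench import arm
look(arm,"5",[],("wrist","top","side"))
E
```

```text
[ 466.9 -309.4  112. ]
```

View pics/wrist5.png

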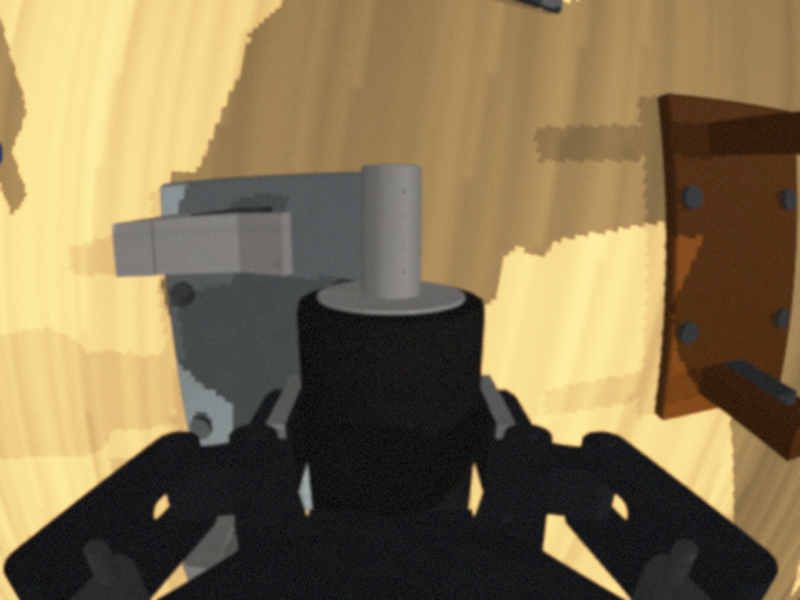

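The roller is out: the axle is clear of the clip at (240,240), and the tip shows at (390,170). I lift and travel.

Emit:
apply_moves([
  [[0,0,-0.15,0,0,0,-1],[0,0,-0.4,0,0,0,-1],[0,0,-0.7,0,0,0,-1],[0,0,-1,0,0,0,-1]],
])

```text
clock: 8.4
position: [467.8, -309.1, 212.8]
ee_rot: [0.754, -0.657, -0.002, 0.001]
contact_force: [0.5, -0.2, -5.8]
gripper_width: 50.6
```

Emit:
apply_moves([
  [[-0.2,0,-0.2,0,0,0,-1],[-0.5,0,-0.3,0,0,0,-1],[-0.9,0,-0.4,0,0,0,-1],[-1,0,-0.4,0,0,0,-1]],
])

```text
clock: 8.8
position: [453.9, -207.8, 253.6]
ee_rot: [0.755, -0.656, -0.0, 0.0]
contact_force: [0.3, -0.7, -5.5]
gripper_width: 50.4
```

```bash

python3 - <<'E'
from h import *
from bench import arm
print(togo(arm.read_state(),[521.5,329.5,250],188))
look(arm,"6",[],("wrist",))
E
```

```text
[array([-5.225, -1.421,  0.037]), array([0.002, 0.001, 0.001])]
[ 453.9 -207.8  253.6]
```

View pics/wrist6.png

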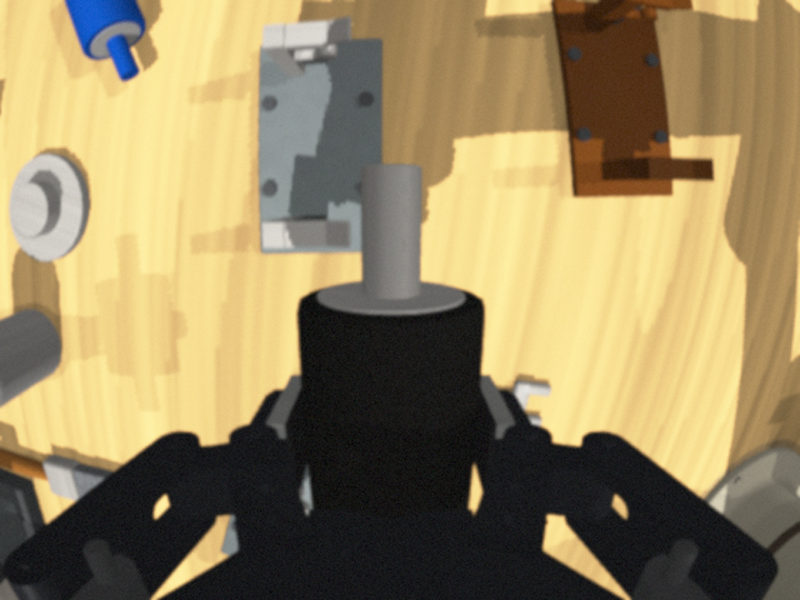

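The block is empty and the roller is held steady and unchanged in the grip. I travel to the fork.

Emit:
apply_moves([
  [[-0.3,-0.1,0,0,0,0,-1],[-0.7,-0.2,0,0,0,0,-1],[-1,-0.3,0,0,0,0,-1]],
])

```text
clock: 9.15
position: [470.1, -105.9, 251.7]
ee_rot: [0.754, -0.657, -0.001, 0.001]
contact_force: [1.1, 0.6, -6.7]
gripper_width: 50.6
```

Emit:
apply_moves([
  [[-0.35,-0.1,0,0,0,0,-1],[-0.7,-0.2,0,0,0,0,-1],[-1,-0.3,0,0,0,0,-1]],
])

```text
clock: 9.45
position: [486.3, -2.5, 251.7]
ee_rot: [0.754, -0.657, -0.001, 0.001]
contact_force: [0.8, -1.0, -6.5]
gripper_width: 50.4
```

Emit:
apply_moves([
  [[-0.35,-0.1,0,0,0,0,-1],[-0.7,-0.2,0,0,0,0,-1],[-1,-0.3,0,0,0,0,-1]],
])

```text
clock: 9.75
position: [502.4, 100.8, 251.5]
ee_rot: [0.754, -0.657, -0.001, 0.001]
contact_force: [0.3, -0.5, -6.1]
gripper_width: 50.6
```

Emit:
apply_moves([
  [[-0.35,-0.1,0,0,0,0,-1],[-0.7,-0.2,0,0,0,0,-1],[-1,-0.3,0,0,0,0,-1]],
])

```text
clock: 10.05
position: [518.4, 204.1, 251.2]
ee_rot: [0.754, -0.657, -0.001, 0.001]
contact_force: [0.5, 0.7, -6.6]
gripper_width: 50.2
```

```bash

python3 - <<'E'
from h import *
from bench import arm
print(arm.read_state()["position"],togo(arm.read_state(),[521.5,329.5,250],188))
E
```

```text
[518.36562109 204.06053533 251.18050884] [array([-1.238, -0.204,  0.011]), array([ 0.008, -0.   , -0.002])]
```

Emit:
apply_moves([
  [[-0.3,-0.05,0,0,0,0,-1],[-0.6,-0.1,0,0,0,0,-1],[-0.9,-0.15,0,0,0,0,-1],[-1,-0.18,0,0,0,0,-1]],
])

```text
clock: 10.45
position: [522.5, 306.6, 250.7]
ee_rot: [0.755, -0.656, -0.001, 0.001]
contact_force: [-0.0, -0.1, -5.0]
gripper_width: 50.5
```

Emit:
apply_moves([
  [[-0.1,-0.01,0.2,0,0,0,-1],[-0.2,-0.02,0.5,0,0,0,-1],[-0.22,-0.02,0.6,0,0,0,-1],[-0.22,-0.02,0.6,0,0,0,-1],[-0.22,-0.02,0.6,0,0,0,-1]],
])

```text
clock: 10.95
position: [521.6, 325.7, 192.3]
ee_rot: [0.754, -0.657, -0.001, 0.001]
contact_force: [0.8, 0.3, -5.9]
gripper_width: 50.4
```

```bash

python3 - <<'E'
from h import *
from bench import arm
s=arm.read_state();P=s["position"];print(togo(s,[521.5,329.5,190],188))
look(arm,"7",[("thick_roller_center",136),("fork_seat",85),("fork_apex",74)],("wrist","top","side"))
for n,c in (("wrist",(273,210)),("top",(106,220)),("side",(278,345))):
    p=pickle.load(open(f"pics/{n}7.pkl","rb"))
    L=roller_lines(P[0],P[1],P[2]-54,8)
    for r in fork_lines(521.7,329.5,188): L.append(r)
    w,h,k=(260,190,3) if n=="wrist" else (130,100,6)
    overlay(p,L,c,w,h,k,f"pics/ov7{n}.png")
E
```

```text
[array([-0.037, -0.004,  0.023]), array([ 0.005, -0.   , -0.003])]
[521.6 325.7 192.3]
wrist thick_roller_center [273.5 299.7] 0.92 -> [521.5 329.4 136. ]
wrist fork_apex [273.  297.6] 0.19 -> [517.  361.8  74. ]
top thick_roller_center [ 94.8 214.8] 0.89 -> [521.8 328.4 136. ]
top thick_roller_center [217.9 287.6] 0.57 -> [342.1   3.  136. ]
top thick_roller_center [366.9 164.1] 0.56 -> [ 673.  -380.6  136. ]
top thick_roller_center [222.6 217. ] 0.17 -> [522.1  -1.1 136. ]
top fork_seat [101.9 217. ] 0.68 -> [524.7 331.3  85. ]
top fork_apex [104.7 218. ] 0.86 -> [523.9 328.1  74. ]
side thick_roller_center [278.5 340.4] 0.81 -> [526.4 323.2 136. ]
side thick_roller_center [242.8 168.5] 0.61 -> [ 677.6 -289.6  136. ]
side thick_roller_center [341.7 270.9] 0.57 -> [363.7 101.6 136. ]
side fork_seat [279.4 352.3] 0.7 -> [523.4 329.2  85. ]
side fork_apex [280.1 356.6] 0.86 -> [521.1 335.4  74. ]
```

View pics/ov7wrist.png

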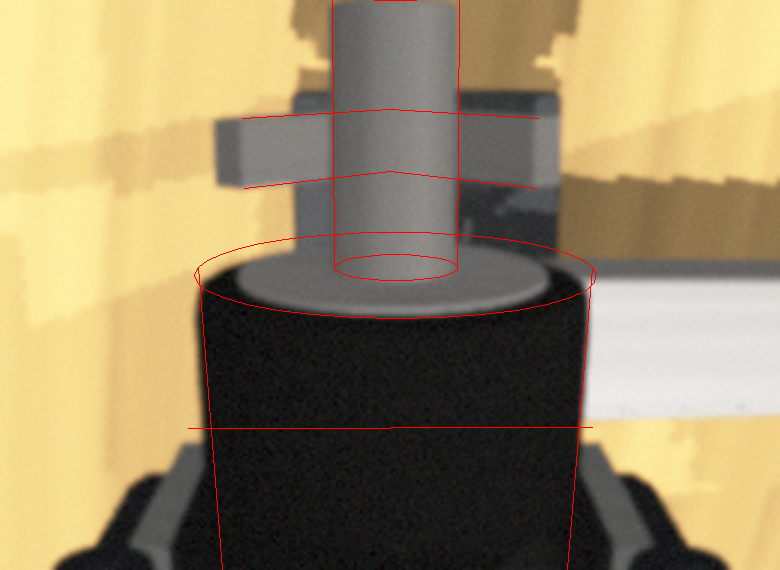

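View pics/ov7top.png

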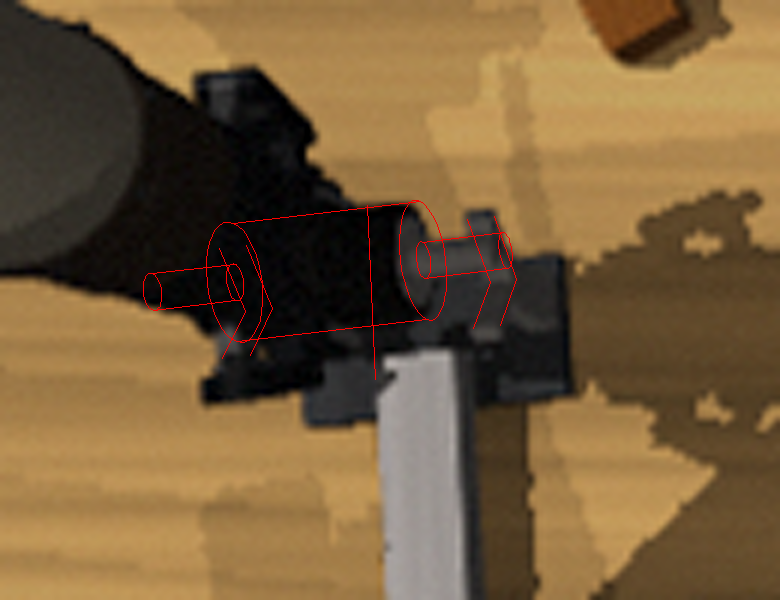

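View pics/ov7side.png

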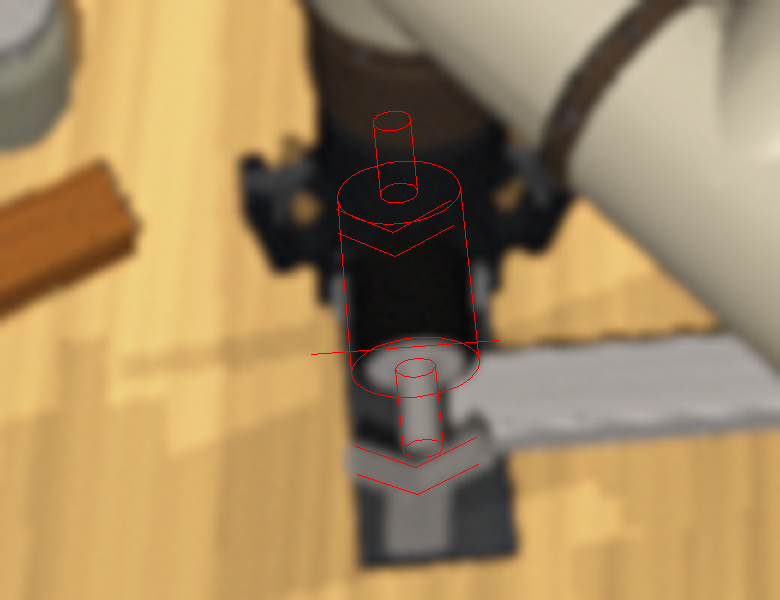

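Emit:
apply_moves([
  [[-0.03,0,0.12,0,0,0,-1],[-0.03,0,0.26,0,0,0,-1],[-0.03,0,0.38,0,0,0,-1],[-0.03,0,0.42,0,0,0,-1],[-0.03,0,0.42,0,0,0,-1]],
])

```text
clock: 12.05
position: [519.9, 328.5, 147.9]
ee_rot: [0.754, -0.657, -0.001, 0.003]
contact_force: [-0.0, -0.8, -5.7]
gripper_width: 50.5
```

```bash

python3 - <<'E'
from h import *
from bench import arm
s=arm.read_state();P=s["position"];print(togo(s,[521.5,329.5,139],188))
look(arm,"8",[],("wrist","side"))
for n,c in (("wrist",(273,190)),("side",(278,345))):
    p=pickle.load(open(f"pics/{n}8.pkl","rb"))
    L=roller_lines(P[0],P[1]+1,P[2]-54,8)
    for r in fork_lines(521.7,330.5,188): L.append(r)
    w,h,k=(260,190,3) if n=="wrist" else (130,100,6)
    overlay(p,L,c,w,h,k,f"pics/ov8{n}.png")
E
```

```text
[array([-0.008, -0.017,  0.089]), array([ 0.012, -0.004, -0.003])]
[519.9 328.5 147.9]
```

View pics/ov8wrist.png

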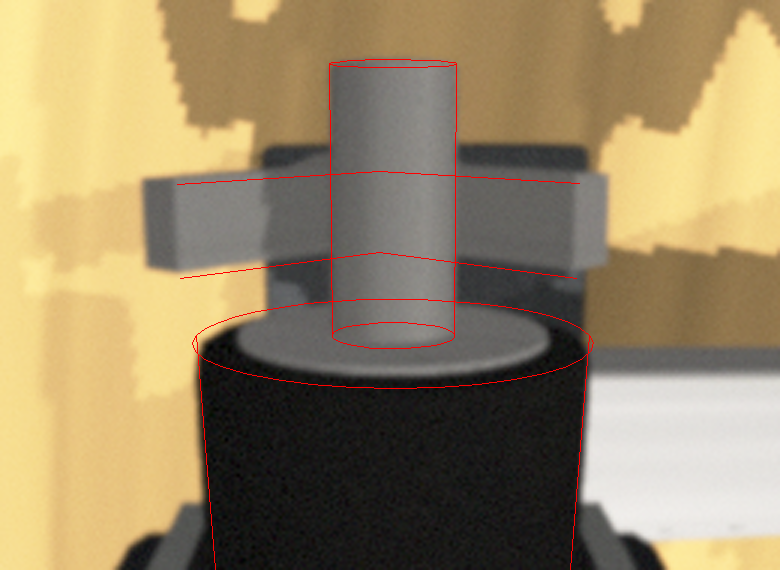

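View pics/ov8side.png

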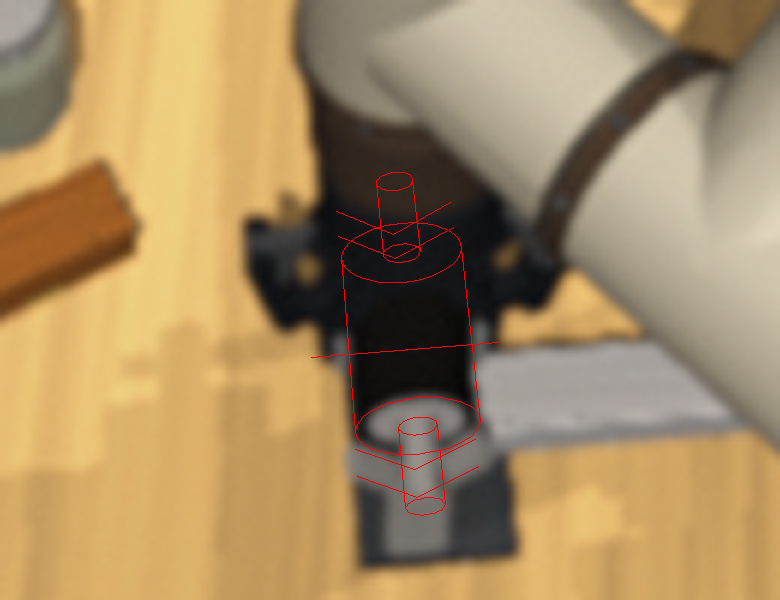

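Emit:
apply_moves([
  [[-0.005,-0.02,0.02,0,0,0,-1],[-0.005,-0.02,0.04,0,0,0,-1],[-0.005,-0.02,0.06,0,0,0,-1],[-0.005,-0.02,0.06,0,0,0,-1]],
])

```text
clock: 12.55
position: [522.1, 329.6, 143.3]
ee_rot: [0.754, -0.657, -0.001, 0.002]
contact_force: [0.3, 0.9, -6.2]
gripper_width: 50.2
```

Emit:
apply_moves([
  [[0,0,0.01,0,0,0,-1],[0,0,0.02,0,0,0,-1],[0,0,0.02,0,0,0,-1]],
])

```text
clock: 12.85
position: [522.1, 329.7, 141.5]
ee_rot: [0.754, -0.657, -0.001, 0.001]
contact_force: [-0.8, 0.2, -5.8]
gripper_width: 50.4
```

Emit:
apply_moves([
  [[0,0,0.01,0,0,0,-1],[0,0,0.02,0,0,0,-1],[0,0,0.02,0,0,0,-1]],
])

```text
clock: 13.15
position: [522.1, 329.7, 139.5]
ee_rot: [0.754, -0.657, -0.001, 0.001]
contact_force: [-0.9, -0.1, -5.3]
gripper_width: 50.4
```

Emit:
apply_moves([
  [[0,0,0.01,0,0,0,-1],[0,0,0.01,0,0,0,-1]],
])

```text
clock: 13.35
position: [522.2, 329.7, 139.1]
ee_rot: [0.754, -0.657, -0.001, 0.001]
contact_force: [-2.0, -1.4, -1.7]
gripper_width: 50.4
```

Emit:
apply_moves([
  [[0,0,0.01,0,0,0,-1],[0,0,0.01,0,0,0,-1]],
])

```text
clock: 13.55
position: [522.2, 329.7, 139.0]
ee_rot: [0.754, -0.657, -0.001, 0.001]
contact_force: [-5.4, -1.8, 5.3]
gripper_width: 50.3
```

```bash

python3 - <<'E'
from h import *
from bench import arm
s=arm.read_state();P=s["position"];print(P,s["contact_force"],s["wrist_torque"])
look(arm,"9",[],("wrist","side"))
for n,c in (("wrist",(273,190)),("side",(278,345))):
    p=pickle.load(open(f"pics/{n}9.pkl","rb"))
    w,h,k=(260,190,3) if n=="wrist" else (130,100,6)
    overlay(p,[],c,w,h,k,f"pics/ov9{n}.png")
E
```

```text
[522.19610137 329.73444744 138.98568924] [-5.35750353 -1.75989196  5.29977999] [-4.75717807e-01  1.26015870e+00 -1.09734455e-03]
[522.2 329.7 139. ]
```

View pics/ov9wrist.png

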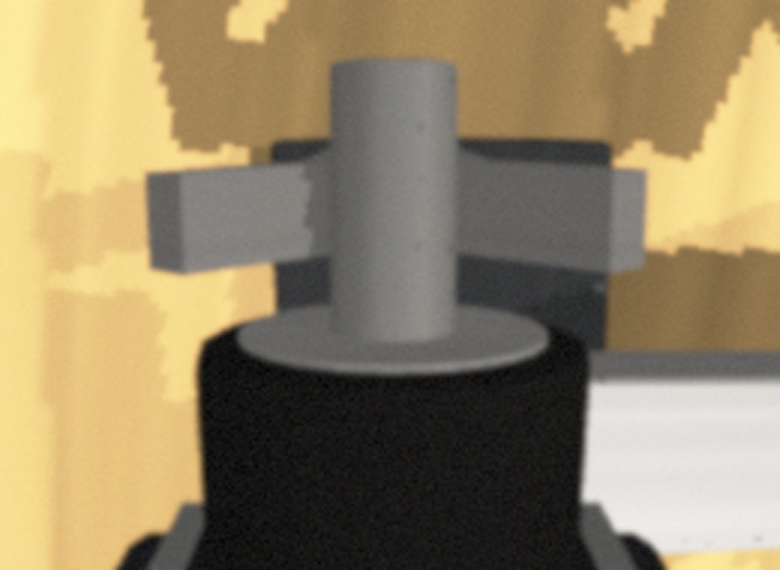

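View pics/ov9side.png

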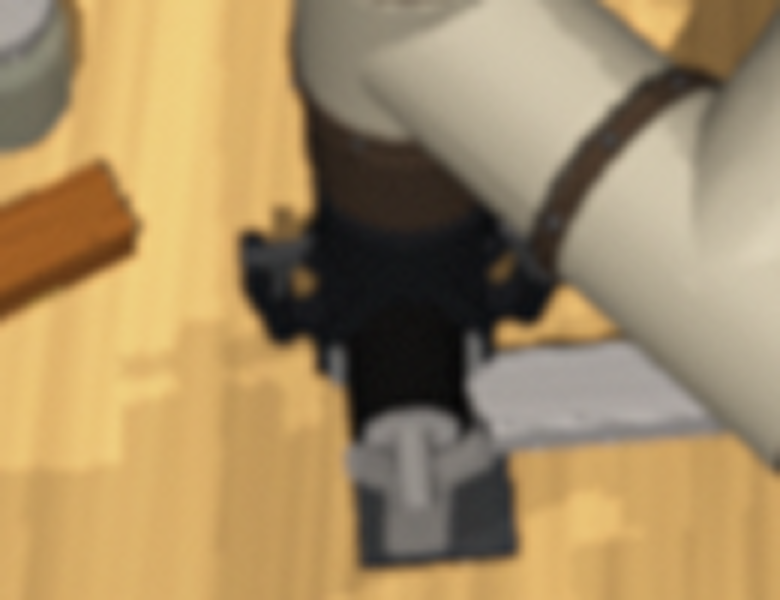

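Emit:
apply_moves([
  [[0,0.01,0,0,0,0,-1],[0,0.01,0,0,0,0,-1]],
])

```text
clock: 13.85
position: [521.6, 329.8, 138.5]
ee_rot: [0.754, -0.656, -0.001, 0.001]
contact_force: [-2.7, -2.0, 5.1]
gripper_width: 50.2
```

Emit:
apply_moves([
  [[0,0.01,0.005,0,0,0,-1],[0,0.01,0.01,0,0,0,-1],[0,0.01,0.01,0,0,0,-1]],
])

```text
clock: 14.15
position: [521.4, 329.8, 138.4]
ee_rot: [0.755, -0.656, -0.0, -0.0]
contact_force: [-1.7, -2.8, 6.5]
gripper_width: 50.1
```

Emit:
apply_moves([
  [[0,0,0,0,0,0,0.25],[0,0,0,0,0,0,0.35],[0,0,0,0,0,0,0.5],[0,0,0,0,0,0,0.7],[0,0,0,0,0,0,1],[0,0,0,0,0,0,1],[0,0,0,0,0,0,1]],
])

```text
clock: 14.85
position: [520.3, 329.5, 136.6]
ee_rot: [0.754, -0.657, -0.001, 0.001]
contact_force: [0.2, -0.2, 0.3]
gripper_width: 85.6
```

```bash

python3 - <<'E'
from h import *
from bench import arm
look(arm,"10",[],("wrist","side"))
for n,c in (("wrist",(273,230)),("side",(278,345))):
    p=pickle.load(open(f"pics/{n}10.pkl","rb"))
    w,h,k=(260,190,3) if n=="wrist" else (130,100,6)
    overlay(p,[],c,w,h,k,f"pics/ov10{n}.png")
E
```

```text
[520.3 329.5 136.6]
```

View pics/ov10wrist.png

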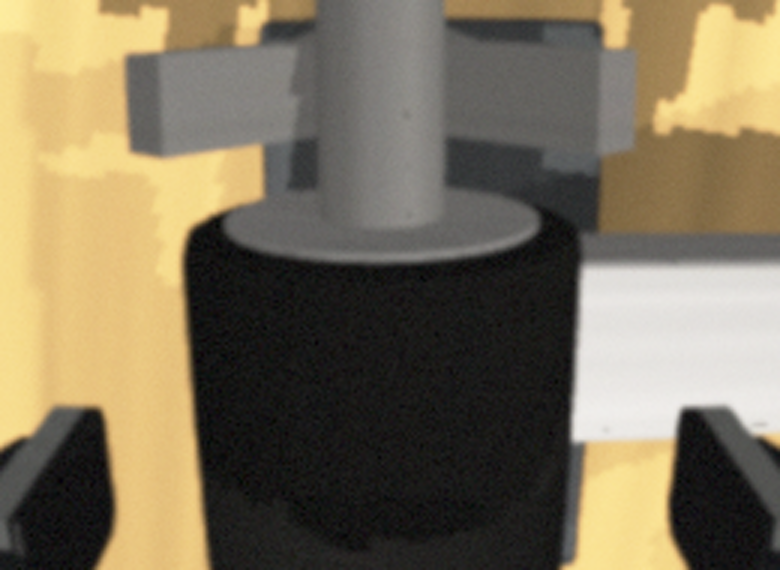

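The roller is released and rests centred in the notches: axle at about (381,120), cheek spanning (130–635). Both fingers are clear of the drum. I retract straight up.

Emit:
apply_moves([
  [[0,0,-0.15,0,0,0,1],[0,0,-0.4,0,0,0,1],[0,0,-0.7,0,0,0,1],[0,0,-1,0,0,0,1]],
])

```text
clock: 15.35
position: [520.4, 329.4, 237.4]
ee_rot: [0.754, -0.657, -0.001, 0.002]
contact_force: [0.6, 0.2, -0.3]
gripper_width: 85.6
```

Emit:
apply_moves([
  [[0.2,0,-0.3,0,0,0,1],[0.6,0,-0.6,0,0,0,1],[0.9,0,-1,0,0,0,1],[0.9,0,-1,0,0,0,1],[0.9,0,-1,0,0,0,1]],
])

```text
clock: 15.85
position: [533.4, 239.8, 338.0]
ee_rot: [0.754, -0.657, -0.001, -0.0]
contact_force: [-0.2, -0.2, -0.6]
gripper_width: 85.7
```

```bash

python3 - <<'E'
from h import *
from bench import arm
look(arm,"11",[("thick_roller_center",85),("fork_seat",85),("thin_roller_center",60)],("wrist","top","side"))
for n,c in (("wrist",(273,280)),("top",(106,220)),("side",(278,345))):
    p=pickle.load(open(f"pics/{n}11.pkl","rb"))
    w,h,k=(200,180,4) if n=="wrist" else (100,80,4)
    L=roller_lines(521.5,330,85,8)
    overlay(p,L if n=="wrist" else [],c,w,h,k,f"pics/ov11{n}.png")
a=cv2.imread("pics/ov11top.png");b=cv2.imread("pics/ov11side.png");cv2.imwrite("pics/ov11.png",np.hstack([a,b]))
E
```

```text
[533.4 239.8 338. ]
wrist thick_roller_center [273.1 284.3] 0.97 -> [521.  332.5  85. ]
wrist thick_roller_center [445.3  53.3] 0.64 -> [372.1  48.8  85. ]
top thick_roller_center [215.7 284.9] 0.91 -> [348.9  15.9  85. ]
top thick_roller_center [367.4 162. ] 0.69 -> [ 695.2 -394.1   85. ]
top thick_roller_center [102.  218.6] 0.58 -> [520.4 330.6  85. ]
top fork_seat [102.2 217.2] 0.68 -> [524.2 330.4  85. ]
top thin_roller_center [221.2 217.8] 0.64 -> [532.7  12.4  60. ]
top thin_roller_center [223.5 225.2] 0.31 -> [512.1   5.1  60. ]
side thick_roller_center [240.7 163.9] 0.68 -> [ 694.7 -365.5   85. ]
side thick_roller_center [280.7 351.5] 0.56 -> [520.2 326.8  85. ]
side fork_seat [276.9 354. ] 0.8 -> [529.5 334.2  85. ]
```

View pics/ov11wrist.png

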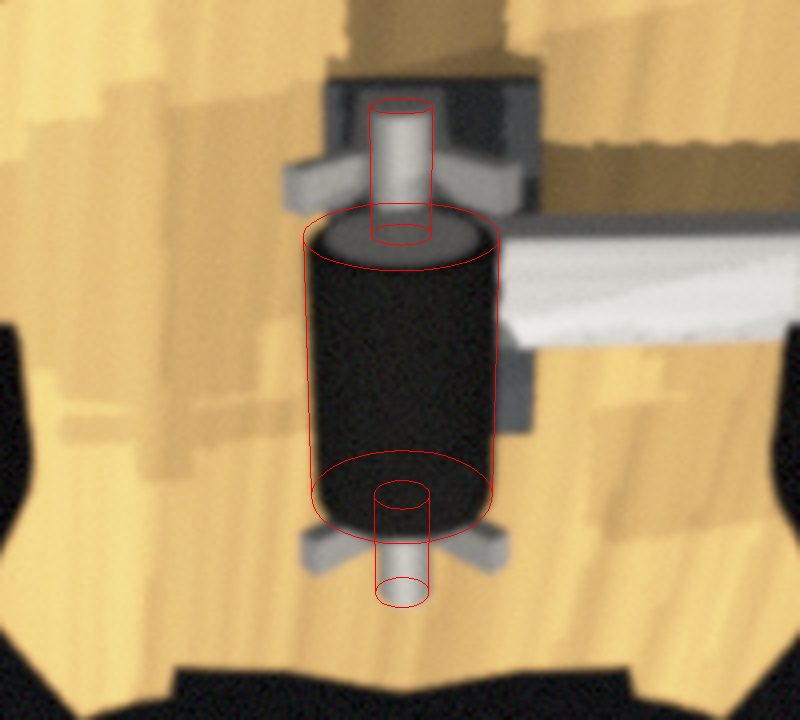

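View pics/ov11.png

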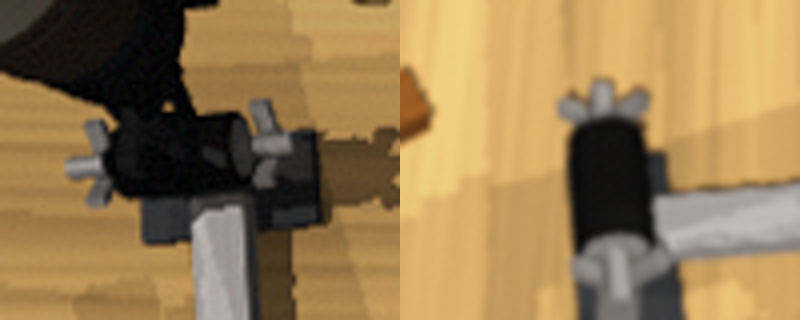

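View pics/top11.png

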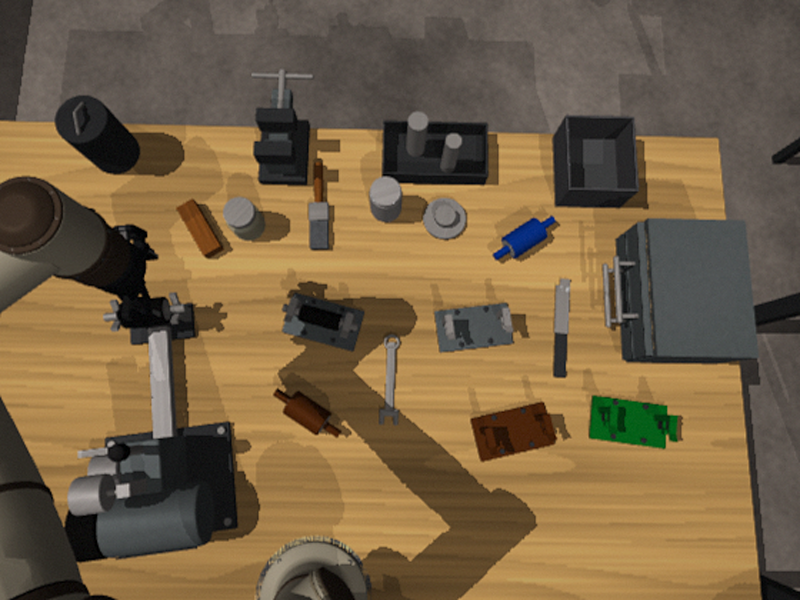

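```bash
python3 -c "
from bench import arm
print(arm.job_done(), arm.read_state()['clock'])"
```

```text
the job is handed in; nothing more can be done
the job is handed in; nothing more can be done
```

The thick roller is out of its clips and resting in both V notches of the grinder's fork, and I've handed the job in. No verdict is reported, so success is my reading of the last pictures.

**What I did:** I gripped the thick roller's drum across its axle and slid it level about 48 mm out of the clip mouths. I then lifted it, carried it over the fork and lowered it until the force showed contact. A sideways shift of about 1 mm relieved a light push against one notch flank. I then opened the gripper and backed away upwards. The clock stood at about 16 s of the 37 s allowed.

**Last checks:**
- **Seating:** Both axle ends sit centred in their notches in the wrist, top and side pictures, with the drum between the cheeks. A roller model drawn at about (521.5, 330, 85) mm with 8° of yaw matches the wrist picture to a few pixels.
- **Other things:** The thin roller and the bystanders look unmoved in the top picture by eye. The gripper is clear of everything, and the measured force is near zero.
- **Disagreement:** The networks' own marks differ by several millimetres, with the fork seat at x = 524 to 529 mm in the outside cameras. I relied on the fitted outlines and the contact force, not those marks.

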